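Release the sprung check-weight tray and catch it

TASK

Get at the check weights in the grey case: press its release key down with one fingertip and, with the other finger standing in front of the tray, trap the sprung tray as it pops out, so that it comes out between one and four centimetres and never runs half way out. Finish while still holding it like that: the key pressed down under one finger and the tray front resting against the other. Grasp and lift nothing, do not touch the weights in the tray, keep those upright, and leave the other things on the worktop alone.

Things in the scene. Friction and masses are not known exactly. Their poses are not given: they have to be found in the camera images.
- case: grey check-weight case, fixed. Origin on the worktop under the middle of the housing's front; x into the case, y to its left seen from the front, z up. Housing (mm) x 0..132, y -41..41, 56 high. Latch pod x 0..76, y 41..90, 48 high; before it the key on an apron x -66..2, y 41..90, 11 high (black box under the key 21 high). Bare worktop in front of the tray (x below -8, y -41..41).
- tray (a joint): how far the sprung tray is out, in m: 0 latched shut, 0.09 end of travel; it moves along the case's -x. A spring pushes it out with about 4.5 N against a damper: unlatched it runs at about 0.1 m/s, half way out (0.045) in half a second, so a finger must already stand in its way. It cannot be pulled open while latched.
- tray_front (a point): centre of the outer face of the tray's flat front panel, at x -8, y 0, z 29 mm in the case's frame when shut; moves out with the tray. The panel is 74 mm wide (y -37 to 37) and reaches from z 6 to 52 mm.
- key (a joint): how far the release key is pressed down, in m: 0 up, 0.008 at its stop. A spring holds it up, 1.8 N at the top, 4.2 N at the stop; the latch lets the tray go at about 0.005. It springs up when let go.
- key_top (a point): centre of the top of the release key, a ribbed flat paddle in front of the pod, 58 mm along the case's x (x -62..-4) by 43 mm (y 45..88), top at z 32 mm up, 24 mm fully down; the point is at x -33, y 66.5 in the case's frame. A finger that presses it has its tip below the top edge of the tray front, so a second finger at the same height, further to -y, stands in the tray's way.
- weight_1: brass check weight, 24 mm across, 32 mm tall, loose and upright in the right-hand pocket of the tray, just behind the front panel; origin at the centre of its underside
- weight_2: smaller brass check weight, 19 mm across, 26 mm tall, loose and upright in the left-hand pocket of the tray; origin at the centre of its underside
- weight_0: largest brass check weight, 30 mm across, 40 mm tall, loose on the worktop to the right of the case; bystander; origin at the centre of its underside
- stamp: rubber stamp with black knob, 30 x 52 x 78 mm, upright on the worktop to the right of the case; bystander; origin at the centre of its underside
- pen_3: white pen, 145 mm long, at the front right; bystander; origin at the centre of its underside

How it is judged (in metres and radians):
On the way, in this order (a step that is already met when the one before it is completed fails the run):
1. the release key is pressed by a finger, the tray not yet out (value of joint key above 0.003 m and contact force between the fingers and key above 0.3 N).
2. the tray has popped out and rests against a finger, 8 to 45 mm out (value of joint tray between 0.008 and 0.045 m and contact force between the fingers and tray above 0.5 N), for 0.2 s.
At the end, for the whole second after the job is handed in: One finger keeps the key at least 4 mm down (over 0.5 N), the tray stands still 8 to 45 mm out, pressing on a finger with over 0.5 N, and both weights in it are upright (within 20 degrees) (all of step 2 and value of joint key above 0.004 m and contact force between the fingers and key above 0.5 N and velocity of joint tray between -0.01 and 0.01 m/s and angle between each of weight_1, weight_2's own z axis and vertical below 0.35 rad); the arm keeps its last pose, push and grip.
It fails at once if the tray slides away: more than 45 mm out, half its travel (value of joint tray above 0.045 m).
It fails at once if a weight in the tray is touched, tipped or lifted (contact force between any of the arm, the fingers and weight_1 above 0.5 N or angle between weight_1's own z axis and vertical above 0.7 rad or height (world z) of weight_1 above 0.03 m).
It fails at once if a weight in the tray is touched, tipped or lifted (contact force between any of the arm, the fingers and weight_2 above 0.5 N or angle between weight_2's own z axis and vertical above 0.7 rad or height (world z) of weight_2 above 0.03 m).
It fails at once if a bystander is disturbed (moved over 20 mm) (distance of any of weight_0, stamp, pen_3 from where it was at the start of the episode above 0.02 m).
It also fails if it takes over 32 s, if anything falls off the work surface, if the arm or the gripper's body presses on something with over 40 N, if the wrist force passes 120 N, or if a joint passes its speed limit or range.

ROBOT

A 6-joint arm with a two-finger parallel gripper is mounted at the origin on a cart in front of the work surface, level with it; the furniture and walls round the work are solid. World frame = base frame: x ahead of the robot, y to its left, z up, the work surface at z = 0. Lengths are in mm, angles in rad, forces in N, time in s.
With the tool pointing down it reaches from about 250 to 775 mm from the base axis. Payload 4 kg.
Tool frame: the origin (TCP) lies midway between the tips of the shut fingers; the grasp point (between the pads) lies 19 mm behind it; z points along the fingers, x is the direction in which the jaws open and shut, and the axes are right-handed (so a half turn about z gives the same grasp; the last joint's range is limited). The gripper opens to 85 mm and grips with 20 to 120 N. Pads are 22 mm wide; open, the fingers measure 114 mm over their backs; the gripper's body (76 mm by 85 mm) begins 54 mm behind the grasp point. The pads swing forward as they close: fully open they stand 13 mm farther back than shut.
Start: joints at [1.205, 0.087, 1.371, -0, 1.684, -0.103], TCP at [142.89, 531.131, 231.341] pointing down, gripper open.
Joint ranges: [-3.1, 3.1], [-0.76, 2.03], [0.27, 2.55], [-1.08, 4.22], [0.17, 2.65], [-2.57, 2.57]. Speed limits (rad/s): [2.79, 2.79, 3.14, 3.14, 3.14, 3.14].

INTERFACE

Orientations are given as a rotation vector (axis times angle).
In Python, from plant import status, eyes, finish_job gives the robot as it stands.
- The arm moves only by the shell command python3 -m jog 'ROWS' [FORCE]. ROWS is JSON, a list of rows, each a list of 3 entries, a list of its own where there are three numbers: the turn, a rotation vector about the tool's x, y, z each as a share of 60 degrees, from -1 to 1, then the shift along the tool's x, y, z each as a share of 0.4 m, from -1 to 1, then the closure in counts, from 0 (fully open) to 255 (shut). In form: [[[wx, wy, wz], [x, y, z], fingers], ...]. A call has 1 to 20 rows; each row is the pose to reach, as a shift and turn from the pose commanded when the call began, along the tool's axes at that moment; what a row does not reach only later rows make up. A row lasts 1/10 s, in which the tool goes at most 50 mm and 8.59 degrees, less where a joint would pass 70% of its speed; a pose out of reach is approached as far as the arm can. A call with a number of a shift or a turn outside -1 to 1 is refused whole. A call with a gripper value outside its range is refused whole. The fingers move at their own pace and stop on an object; FORCE is the grip in N (left out, the last holds). Time passes only in rows, so rows that repeat a pose let the fingers close. It gives the time, the measured TCP pose, the force and the opening at its end, in the units of the state.
- status.observe(): the state, without advancing time (a new reading comes with each control period).
- eyes.capture(name): name is "side" or "top"; returns a dict with "pixels" (384x512x3 uint8, red, green, blue), "depth" (384x512 float32, mm along the optical axis (not along the pixel's ray), 0 where there is no reading), "mtx" (3x3 intrinsics, pixels), "distortion" ([k1, k2, p1, p2, k3] as OpenCV has them; the pictures are not rectified), "rvec" (rotation vector, rad) and "tvec" (3), from world to camera coordinates, as OpenCV has them. Camera axes: x right, y down, z forward; pixel columns grow to the right and rows downward; lengths in mm; the calibration is good to about 2 mm. A picture is of the moment at which its call begins.
- finish_job(): hands the job in, once; it reports no verdict.
Trained networks look in a picture, given as the dict that the camera call returned (one of the last four; its "shot" number tells which), for a name from the list of things; names that differ only in an ending like _2 or _b are one class to them, and where a whole thing is asked for, a point or a joint stands for the part that bears it (a point fixed in the world has none). Each returns a list of dicts, best first, with "conf" (0 to 1); they miss things now and then, are a little off and sometimes report something else, mostly with a low value. They report only what shows in the picture. A call takes as long as a camera call.
- eyes.boxes_of(picture, query): "at" ([column, row] as shares, 0 to 1, of the picture: columns of its width, rows of its height, amid what is visible of it).
- eyes.landmark_of(picture, query): "at" ([column, row] as shares, 0 to 1, of the picture: columns of its width, rows of its height: a listed point, or the origin of a listed thing).
The state is a dict: "clock": time; "joint_positions": joint angles; "joint_vel": joint speeds; "joint_efforts": joint torques, N m; "ee_pos": TCP position; "eef_rot": TCP orientation; "wrist_force": force on the tool from outside, world axes, zero at the start; "torque": the same for the moment, N m; "opening": opening from 0.0 (shut) to 1.0 (fully open).
Only numpy, scipy, OpenCV 4.12 (cv2) and the standard library are available. Lean on these libraries where they do the work, as an engineer would, in place of code of your own. Each camera call takes 0.05 s, during which the arm holds its last target. There are 200 camera calls.

## Working session

There is one attempt and no reset: what is moved stays moved. The work goes in short steps, Python scripts to look and compute and a shell command to move; the robot and the scene stay as the last step left them, time stands still between calls to the robot, and variables do not carry over. Pictures are saved under pics/ and viewed, about 8 in all and at most 12, crops included, and the job is handed in when it is done.

```bash
mkdir -p pics
cat > h.py <<'E'
import numpy as np, cv2
from scipy.spatial.transform import Rotation as R
from plant import status, eyes, finish_job
def world(p,uv,z=None,depth=True):
    """share uv -> world point by depth or on plane z (mm)"""
    h,w=p["depth"].shape; px=np.array(uv)*[w,h]
    n=cv2.undistortPoints(px.reshape(1,1,2).astype(float),p["mtx"],np.array(p["distortion"])).ravel()
    r=cv2.Rodrigues(np.array(p["rvec"],float))[0]; t=np.array(p["tvec"],float).ravel()
    c=-r.T@t; d=r.T@np.array([n[0],n[1],1])
    if z is not None: return c+d*(z-c[2])/d[2]
    c0,r0=int(px[0]),int(px[1]); k=p["depth"][max(r0-1,0):r0+2,max(c0-1,0):c0+2]; k=k[k>0]
    return c+d*np.median(k) if k.size else None
def save(p,name): cv2.imwrite("pics/"+name,cv2.cvtColor(p["pixels"],cv2.COLOR_RGB2BGR))
E
python3 - <<'E'
from h import *
np.set_printoptions(precision=1,suppress=True)
print(status.observe())
zs=dict(case=0,tray_front=29,key_top=32,weight_1=None,weight_2=None,weight_0=0,stamp=0,pen_3=0)
for n in("top","side"):
    p=eyes.capture(n); save(p,n+"0.png")
    for q,z in zs.items():
        for r in eyes.landmark_of(p,q)[:2]:
            u=r["at"]; print(n,q,round(r["conf"],2),np.array(u)*[512,384],world(p,u),world(p,u,z) if z is not None else "")
E
```

```text
{'clock': 0.0, 'joint_positions': array([ 1.2,  0.1,  1.4,  0. ,  1.7, -0.1]), 'joint_vel': array([-0.,  0., -0.,  0., -0.,  0.]), 'joint_efforts': array([  0. , -35.2, -31.3,   0. ,   0. ,  -0. ]), 'ee_pos': array([142.7, 530.7, 230.1]), 'eef_rot': array([ 2.5,  1.9, -0. ]), 'wrist_force': array([-0. ,  0.2,  1. ]), 'torque': array([ 0.,  0., -0.]), 'opening': 1.0011105812688992}
top case 0.58 [219.8 219.7] [530.1 -81.5  54. ] [529.9 -78.1   0. ]
top tray_front 0.61 [218.1 221.9] [524.8 -77.5  52.6] [524.6 -75.9  29. ]
top tray_front 0.44 [259.2 214.4] [ 544.6 -175.9   23.2] [ 544.5 -175.6   29. ]
top key_top 0.93 [193.4 230.3] [503.5 -17.1  32.6] [503.5 -17.   32. ]
top weight_1 0.55 [264.7 211.3] [ 552.  -188.3   41.1] 
top weight_2 0.55 [264.7 211.3] [ 552.  -188.3   41.1] 
top weight_0 0.55 [264.7 211.3] [ 552.  -188.3   41.1] [ 552.9 -190.8    0. ]
top stamp 0.52 [261.3 199.1] [ 579.5 -178.    74.8] [ 583.6 -181.8    0. ]
top pen_3 0.53 [350.3 251. ] [ 456.2 -409.2    0.8] [ 456.1 -409.4    0. ]
side case 0.84 [212.6 199.8] [525.9 -89.9   5.9] [530.3 -81.5   0. ]
side tray_front 0.78 [207.2 189. ] [525.3 -68.4  22.9] [520.5 -77.8  29. ]
side tray_front 0.7 [258.9 213.5] [ 580.6 -189.1    4.9] [ 559.6 -218.7   29. ]
side key_top 0.83 [186.2 177.6] [503.  -11.2  32.1] [503.1 -11.1  32. ]
side weight_1 0.66 [245.7 218.4] [ 543.3 -195.9   10.5] 
side weight_1 0.41 [208.7 189.2] [525.  -76.   26.2] 
side weight_2 0.66 [245.7 218.4] [ 543.3 -195.9   10.5] 
side weight_2 0.41 [208.7 189.2] [525.  -76.   26.2] 
side weight_0 0.66 [245.7 218.4] [ 543.3 -195.9   10.5] [ 551.7 -183.     0. ]
side weight_0 0.41 [208.7 189.2] [525.  -76.   26.2] [545.6 -35.8   0. ]
side stamp 0.68 [260.9 209.2] [ 583.2 -192.2   16.3] [ 597.8 -171.8    0. ]
side pen_3 0.72 [277.9 303.8] [ 462.8 -411.1    2.6] [ 464.4 -409.2    0. ]
```

```bash
python3 -c "
import cv2,numpy as np
a=cv2.imread('pics/top0.png');b=cv2.imread('pics/side0.png');cv2.imwrite('pics/both.png',cv2.resize(np.hstack([a,b]),(800,300)))"
```

```text
(no output)
```

View pics/top0.png

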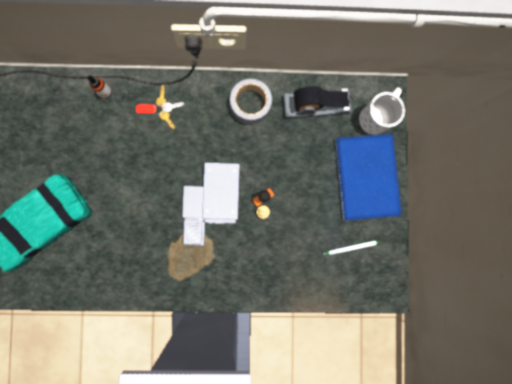

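The top view shows the case nearly aligned with world x: housing at about (221,192), pod and key at (193,215), and weight_0 and the stamp to its right at (263,205). Next I fit its yaw from depth and work out the moves.

```bash
cat >> h.py <<'E'
def cloud(p):
    h,w=p["depth"].shape; v,u=np.mgrid[:h,:w]
    n=cv2.undistortPoints(np.stack([u+.5,v+.5],-1).reshape(-1,1,2).astype(float),p["mtx"],np.array(p["distortion"])).reshape(-1,2)
    r=cv2.Rodrigues(np.array(p["rvec"],float))[0]; t=np.array(p["tvec"],float).ravel()
    c=np.c_[n,np.ones(len(n))]*p["depth"].reshape(-1,1)
    return ((c-t)@r)[p["depth"].ravel()>0]
def rows(target,Rt):
    """tool-axis shift and turn shares from the measured pose"""
    s=status.observe(); Rn=R.from_rotvec(s["eef_rot"])
    return (Rn.inv()*Rt).as_rotvec()/np.radians(60), Rn.inv().apply(np.array(target)-s["ee_pos"])/400
E
python3 - <<'E'
from h import *
np.set_printoptions(precision=3,suppress=True)
p=eyes.capture("top"); c=cloud(p)
m=(abs(c[:,0]-590)<130)&(abs(c[:,1]+60)<90)
for lo,hi,n in((51,62,"housing"),(42,51,"pod"),(26,38,"key")):
    k=c[m&(c[:,2]>lo)&(c[:,2]<hi)]; k=k[(k[:,1]>-140)]
    print(n,len(k),np.median(k[:,2]),cv2.minAreaRect(k[:,:2].astype(np.float32)),k.min(0),k.max(0))
    if n=="housing":
        for x0 in range(530,660,20):
            q=k[abs(k[:,0]-x0)<10]; 
            if len(q): print(x0,q[:,1].min(),q[:,1].max())
E
```

```text
housing 2079 56.843125709665166 ((594.460205078125, -59.154510498046875), (128.71078491210938, 140.61810302734375), 89.3770523071289) [ 523.732 -123.839   51.009] [664.311   5.426  61.852]
530 -120.87886713601749 -9.61261646899115
550 -123.00619011127439 4.758124807675179
570 -122.70537118916108 5.426387015207854
590 -122.37491319118232 1.1360137545863627
610 -122.00629084351172 1.617090092435514
630 -123.83913885088413 -42.71309309305615
650 -123.53918436181772 -42.14229456987893
pod 611 48.793369776467685 ((572.2514038085938, -58.056671142578125), (98.4693603515625, 133.14749145507812), 0.947990357875824) [ 522.984 -123.807   43.685] [622.581   8.048  50.966]
key 442 32.950742295374894 ((535.9832153320312, -66.22905731201172), (68.58082580566406, 189.18621826171875), 35.17625045776367) [ 471.417 -123.793   26.543] [618.506   6.787  37.704]
```

Run:
```python
from h import *
np.set_printoptions(precision=4,suppress=True)
print(R.from_rotvec(status.observe()["eef_rot"]).as_matrix())
for s in(1,-1):
    Rt=R.from_matrix(np.array([[0,s,0],[s,0,0],[0,0,-1.]]).T); print(s,rows([492,-60,130],Rt),rows([492,-60,130],Rt)[0]*60)
```

```text
[[ 0.2597  0.9657  0.    ]
 [ 0.9657 -0.2597  0.0001]
 [ 0.0001  0.     -1.    ]]
1 (array([ 0.    , -0.0001, -0.2509]), array([-1.2004,  1.2267,  0.2533])) [  0.002   -0.0039 -15.0548]
-1 (array([-0.0001, -0.    ,  2.7491]), array([-1.2004,  1.2267,  0.2533])) [ -0.0056  -0.0028 164.9452]
```

```bash
python3 -m jog '[[[0,0,-0.251],[-0.6,0.613,0.1],45],[[0,0,-0.251],[-0.6,0.613,0.1],45],[[0,0,-0.251],[-0.6,0.613,0.1],45],[[0,0,-0.251],[-0.6,0.613,0.1],45],[[0,0,-0.251],[-0.6,0.613,0.1],45],[[0,0,-0.251],[-0.6,0.613,0.1],45],[[0,0,-0.251],[-0.6,0.613,0.1],45],[[0,0,-0.251],[-0.6,0.613,0.1],45],[[0,0,-0.251],[-0.6,0.613,0.1],45],[[0,0,-0.251],[-0.6,0.613,0.1],45]]' 20
python3 - <<'E'
from h import *
np.set_printoptions(precision=4,suppress=True)
print(rows([492,-60,130],R.from_matrix(np.array([[0,1,0],[1,0,0],[0,0,-1.]]))))
E
```

```text
clock: 1.95
ee_pos: [317.1, 236.4, 191.6]
eef_rot: [-2.22, -2.222, -0.001]
wrist_force: [-0.1, 0.7, 0.1]
opening: 0.821
(array([ 0.0001, -0.0009,  0.0009]), array([-0.7416,  0.4366,  0.1534]))
```

```bash
python3 -m jog '[[[0,0,0],[-0.742,0.437,0.15],45],[[0,0,0],[-0.742,0.437,0.15],45],[[0,0,0],[-0.742,0.437,0.15],45],[[0,0,0],[-0.742,0.437,0.15],45],[[0,0,0],[-0.742,0.437,0.15],45],[[0,0,0],[-0.742,0.437,0.15],45],[[0,0,0],[-0.742,0.437,0.15],45],[[0,0,0],[-0.742,0.437,0.15],45],[[0,0,0],[-0.742,0.437,0.15],45],[[0,0,0],[-0.742,0.437,0.15],45],[[0,0,0],[-0.742,0.437,0.15],45]]'
python3 - <<'E'
from h import *
np.set_printoptions(precision=1,suppress=True)
print(status.observe())
for n in("top","side"):
    p=eyes.capture(n)
    im=cv2.cvtColor(p["pixels"],cv2.COLOR_RGB2BGR)
    c=im[130:270,130:310]; cv2.imwrite(f"pics/{n}1.png",cv2.resize(c,None,fx=4,fy=4,interpolation=cv2.INTER_CUBIC))
    if n=="side":
        c=cloud(p); k=c[(c[:,2]>60)&(abs(c[:,0]-492)<25)&(abs(c[:,1]+60)<70)&(c[:,2]<160)]
        for z in range(90,160,10):
            q=k[abs(k[:,2]-z)<5]
            if len(q): print(z,len(q),q.min(0),q.max(0))
        print("lowest",k[:,2].min() if len(k) else None)
E
```

```text
clock: 3.05
ee_pos: [492.1, -59.2, 131.9]
eef_rot: [2.217, 2.225, 0.001]
wrist_force: [0.9, 0.2, 0.1]
opening: 0.824
{'clock': 3.05, 'joint_positions': array([-0.2,  0. ,  1.7,  0. ,  1.5, -1.8]), 'joint_vel': array([-0., -0.,  0., -0., -0., -0.]), 'joint_efforts': array([ -0.2, -30.1, -30.1,  -0. ,  -0. ,   0. ]), 'ee_pos': array([492.1, -59.2, 131.9]), 'eef_rot': array([2.2, 2.2, 0. ]), 'wrist_force': array([0.9, 0.2, 0.1]), 'torque': array([ 0., -0., -0.]), 'opening': 0.824092416781704}
140 45 [ 481.5 -102.6  139.4] [502.3 -18.3 145. ]
150 93 [ 481.  -108.7  145.2] [503.8 -17.1 154.9]
lowest 139.38905337229528
```

View pics/side1.png

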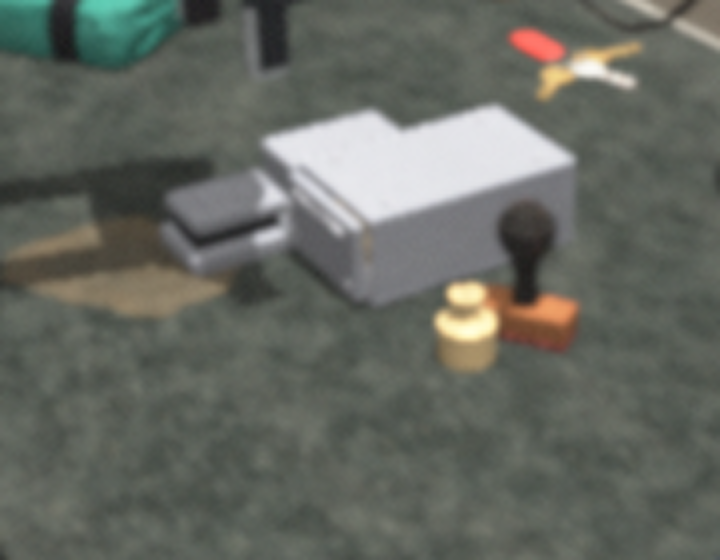

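The fingers sit where planned: x 481–503, with tips about 8 mm above the TCP. In the crop the key is at (220,200) and the shut tray front at (330,230), with bare worktop in front of it. I'll descend to just above the key.

```bash
python3 -m jog '[[[0,0,0],[0,0,0.1],45],[[0,0,0],[0,0,0.19],45],[[0,0,0],[0,0,0.235],45],[[0,0,0],[0,0,0.235],45],[[0,0,0],[0,0,0.235],45],[[0,0,0],[0,0,0.235],45]]'
python3 - <<'E'
from h import *
np.set_printoptions(precision=2,suppress=True)
print(status.observe()["wrist_force"])
for n in("top","side"):
    p=eyes.capture(n)
    im=cv2.cvtColor(p["pixels"],cv2.COLOR_RGB2BGR)
    c=im[140:250,140:280]; cv2.imwrite(f"pics/{n}2.png",cv2.resize(c,None,fx=5,fy=5,interpolation=cv2.INTER_CUBIC))
c=cloud(p); 
for y0,y1 in((-115,-80),(-35,0)):
    k=c[(abs(c[:,0]-492)<16)&(c[:,1]>y0)&(c[:,1]<y1)&(c[:,2]<80)&(c[:,2]>36)]
    for z in range(38,76,6):
        q=k[abs(k[:,2]-z)<3]
        if len(q): print(y0,z,len(q),q.min(0),q.max(0))
E
```

```text
clock: 3.75
ee_pos: [493.6, -61.2, 39.4]
eef_rot: [2.218, 2.22, 0.003]
wrist_force: [0.7, -1.1, -0.3]
opening: 0.821
[ 0.66 -1.1  -0.25]
-115 44 1 [ 495.56 -100.64   46.91] [ 495.56 -100.64   46.91]
-115 50 15 [ 483.31 -102.96   47.29] [505.07 -98.06  52.47]
-115 56 21 [ 482.51 -108.7    53.31] [499.49 -98.6   58.75]
-115 62 31 [ 483.48 -110.45   59.02] [506.1  -98.15  64.77]
-115 68 27 [ 483.2  -111.53   65.45] [505.33 -94.31  70.96]
-115 74 28 [ 482.22 -110.74   71.22] [499.86 -96.89  76.94]
-35 50 21 [483.79 -27.28  47.03] [503.64 -20.68  52.74]
-35 56 25 [482.67 -28.01  53.45] [504.57 -22.36  58.97]
-35 62 26 [483.26 -27.91  59.58] [504.23 -23.11  64.96]
-35 68 23 [482.76 -26.83  65.24] [504.99 -20.68  70.5 ]
-35 74 29 [482.91 -27.87  71.29] [505.7  -20.03  76.92]
```

View pics/side2.png

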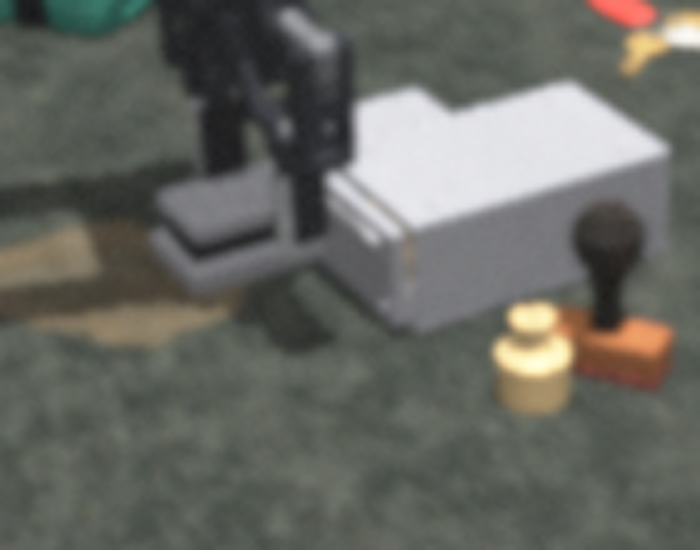

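Finger A is over the key with its tip at z≈47. Finger B stands about 20 mm in front of the tray (back edge at x≈504, tray front at ≈524). Now I go down near contact, then press slowly.

```bash
python3 -m jog '[[[0,0,0],[0,0,0.015],45],[[0,0,0],[0,0,0.03],45],[[0,0,0],[0,0,0.03],45],[[0,0,0],[0,0,0.03],45]]'; for i in 1; do python3 -m jog '[[[0,0,0],[0,0,0.005],45],[[0,0,0],[0,0,0.01],45],[[0,0,0],[0,0,0.01],45]]'; done
```

```text
clock: 4.25
ee_pos: [491.8, -61.1, 24.9]
eef_rot: [-2.221, -2.221, 0.001]
wrist_force: [-0.6, -0.3, 0.1]
opening: 0.819
clock: 4.55
ee_pos: [492.3, -61.1, 21.5]
eef_rot: [2.221, 2.221, 0.0]
wrist_force: [-0.6, -0.6, 2.4]
opening: 0.823
```

```bash
python3 -m jog '[[[0,0,0],[0,0,0.003],45],[[0,0,0],[0,0,0.006],45],[[0,0,0],[0,0,0.006],45]]'; python3 -m jog '[[[0,0,0],[0,0,0.003],45],[[0,0,0],[0,0,0.005],45],[[0,0,0],[0,0,0.005],45],[[0,0,0],[0,0,0.005],45],[[0,0,0],[0,0,0.005],45]]'
```

```text
clock: 4.85
ee_pos: [492.3, -61.1, 18.9]
eef_rot: [2.221, 2.221, 0.001]
wrist_force: [-0.2, -0.1, 2.4]
opening: 0.826
clock: 5.35
ee_pos: [492.0, -61.2, 17.1]
eef_rot: [-2.222, -2.22, 0.0]
wrist_force: [-2.1, -0.2, 5.2]
opening: 0.826
```

```bash
python3 -m jog '[[[0,0,0],[0,0,0],45],[[0,0,0],[0,0,0],45],[[0,0,0],[0,0,0],45],[[0,0,0],[0,0,0],45],[[0,0,0],[0,0,0],45]]'
python3 - <<'E'
from h import *
np.set_printoptions(precision=1,suppress=True)
for n in("top","side"):
    p=eyes.capture(n)
    im=cv2.cvtColor(p["pixels"],cv2.COLOR_RGB2BGR)
    c=im[140:250,140:280]; cv2.imwrite(f"pics/{n}3.png",cv2.resize(c,None,fx=5,fy=5,interpolation=cv2.INTER_CUBIC))
    for r in eyes.landmark_of(p,"tray_front")[:2]+eyes.landmark_of(p,"key_top")[:1]: print(n,r["conf"],world(p,r["at"],27))
    s=[]
    for _ in range(5):
        s.append(status.observe()["wrist_force"])
    print(s[0])
E
```

```text
clock: 5.85
ee_pos: [492.0, -61.2, 17.1]
eef_rot: [-2.222, -2.22, 0.0]
wrist_force: [-2.5, -0.3, 4.8]
opening: 0.82
top 0.43 [503.7 -77.9  27. ]
[-1.7  0.5  4.7]
side 0.57 [501.1 -70.2  27. ]
side 0.59 [495.4 -15.4  27. ]
[-2.   0.3  4.4]
```

View pics/side3.png

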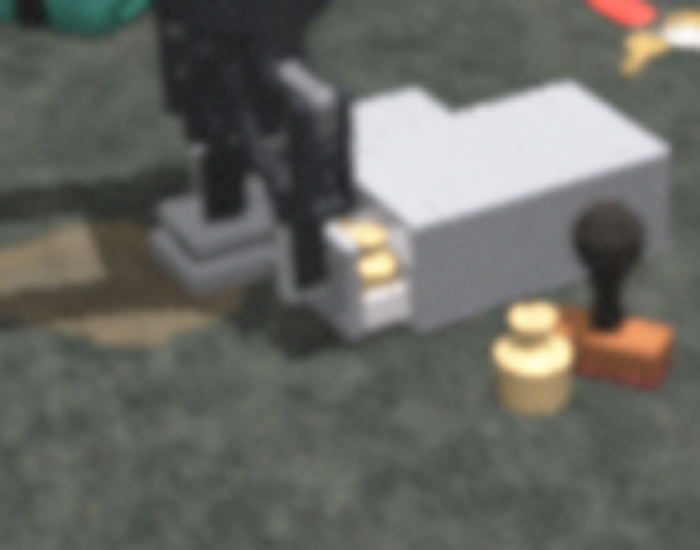

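The tray is about 20 mm out and held by finger B, with the weights upright at (370,250). Finger A holds the key down with about 4.5 N, near its stop. I'm handing the job in.

```bash
python3 -c "
from plant import finish_job,status
print(status.observe()['wrist_force']); print(finish_job())"
```

```text
[-2.01466023  0.30274234  4.40356349]
the job is handed in; nothing more can be done
None
```

The job is handed in with the tray trapped about 20 mm out and the key held down. No verdict is reported, so this rests on my own checks.

With the jaws about 70 mm apart, one finger pressed the release key to near its stop. The other finger stood about 20 mm in front of the tray and caught it as it popped out.

What the last checks showed, at about 6 s of the 32 s allowed:
- **Tray:** the camera put the front panel at x ≈ 501–504 mm, against about 524 mm when shut, so 20–23 mm out. It was standing still against the finger.
- **Key:** the wrist read about 4.4–4.8 N upward. The key spring gives 4.2 N at the stop, so the key was at or near full travel.
- **Weights and bystanders:** the weights in the tray looked upright and untouched. weight_0 and the stamp looked unmoved in the last picture. The pen was outside that picture, and the arm worked well away from it.

One reading disagreed: the wrist felt only about 2 N along x from the tray, less than the 4.5 N spring. That is probably friction plus sensor noise, and it is still well above the 0.5 N needed. I could not measure the force on each finger separately.

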